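# Open the bifold cover and sort full tins from empty ones by heft

## Robot

A 6-joint arm with a two-finger parallel gripper is mounted at the origin on the work surface; the furniture and walls round the work are solid. World frame = base frame: x ahead of the robot, y to its left, z up, the work surface at z = 0. Lengths are in m, angles in rad, forces in N, time in s.
With the tool pointing down it reaches from about 0.275 to 0.825 m from the base axis. Payload 4.9 kg.
Tool frame: the origin (TCP) lies midway between the tips of the shut fingers; the grasp point (between the pads) lies 19 mm behind it (bot.grip_depth is the distance from the TCP to the grasp point, in m); y points along the fingers, x is the direction in which the jaws open and shut, and the axes are right-handed (so a half turn about y gives the same grasp; the last joint's range is limited). The gripper opens to 85 mm and grips with 20 to 120 N. Pads are 22 mm wide; open, the fingers measure 114 mm over their backs; the gripper's body (76 mm by 85 mm) begins 54 mm behind the grasp point. The pads swing forward as they close: fully open they stand 13 mm farther back than shut.
Start: joints at [-1.371, 0.326, -0.193, 1.052, 0, 1.437], TCP at [0.18, -0.52, 0.231] pointing down, gripper open.
Joint ranges: [-2.65, 2.65], [-0.97, 1.79], [-1.3, 1.35], [-1.93, 2.1], [-1.47, 1.37], [-3.14, 3.14]. Speed limits (rad/s): [2.57, 2.57, 3.14, 3.14, 3.14, 3.14].

## Interface

Orientations are given as a unit quaternion [w, x, y, z].
In Python, from cell import bot gives the robot as it stands. Calls block until the motion is done:
- bot.move_pose(position, orientation): joint-space move of the TCP to a pose.
- bot.move_linear(position, speed=0.15, rotation=None, until_force=None): straight line of the TCP; rotation=None keeps the orientation; speed is the mean speed in m/s. With until_force (N) it stops when the force on the tool has changed by that much, and returns True; else False.
- bot.goto_joints(angles): joint-space move.
- bot.set_gripper(opening, grasp_force=None): opening from 0.0 (shut) to 1.0 (fully open); grasp_force is the grip in N (None keeps the last); returns when the fingers have stopped.
- bot.wait(seconds).
- bot.solve_ik(position, orientation): joint angles nearest the present ones, or None.
- bot.camera(name): name is "scene" or "top"; returns the picture (384x512x3 uint8, red, green, blue); there is no depth.
- bot.calibration(name): a dict with "mtx" (3x3 intrinsics, pixels), "k1" (the pictures are not rectified: a ray, as slopes to the right and down, at radius r is drawn at 1 + k1 r^2 times it, then the intrinsics apply), "extrinsics" (4x4, takes a point from world to camera coordinates). Camera axes: x right, y down, z forward; pixel columns grow to the right and rows downward; lengths in m; the calibration is good to about 2 mm. A picture is of the moment at which its call begins. calibration takes no time and is no camera call.
A pose or a line that the arm cannot do raises bot.PlanningError and nothing moves.
- bot.close_job(): hands the job in, once; it reports no verdict.
Trained networks look in the newest picture that a camera, given by its name, has taken for a name from the list of things; names that differ only in an ending like _2 or _b are one class to them, and where a whole thing is asked for, a point or a joint stands for the part that bears it (a point fixed in the world has none). Each returns a list of dicts, best first, with "confidence" (0 to 1); they miss things now and then, are a little off and sometimes report something else, mostly with a low value. They report only what shows in the picture. A call takes as long as a camera call.
- bot.search_frame(camera, thing): "bbox" ([left, top, width, height] in pixels, round what is visible of it).
Readings, each from a call of its own:
- bot.read_clock(): time.
- bot.read_joint_positions(): joint angles.
- bot.read_joint_vel(): joint speeds.
- bot.read_joint_efforts(): joint torques, N m.
- bot.read_position(): TCP position.
- bot.read_tool_rot(): TCP orientation.
- bot.read_ft_force(): force on the tool from outside, world axes, zero at the start.
- bot.read_moment(): the same for the moment, N m.
- bot.read_gripper_width(): opening from 0.0 (shut) to 1.0 (fully open).
Only numpy, scipy, OpenCV 4.12 (cv2) and the standard library are available. Lean on these libraries where they do the work, as an engineer would, in place of code of your own. Each camera call takes 0.05 s, during which the arm holds its last target.

## Task

Push the rack's two-leaf cover back until its leaves are folded flat against each other and leave it so. Then take out the three tins, which look the same, and feel by their weight which are full and which empty: stand the full ones upright on the floor of the slatted wooden crate, and the empty ones upright on the floor of the black seed tray. Set the tins down, do not drop them, and leave the other things on the bench standing where they are.

Things in the scene. Friction and masses are not known exactly. Their poses are not given: they have to be found in the camera images.
- tin_rack: plywood rack, 336 mm wide (y), 190 mm deep (x), fixed to the bench; origin under it on the bench top, x to its back (away from the robot), y left along its width, z up. Its inner shelf rises to the back at 25 degrees (0.436 rad), so the tins, square to the shelf, lean their lids 25 degrees to the rack's -x. The side walls end 15 mm above the plane of the lids, measured square to the shelf
- tin_row (a point): point of the rack under the foot of the middle tin, on the sloping shelf. Along the rack's y the three pockets, one tin each, lie at -94, 0 and 94 mm from it (to 6 mm). A stop 30 mm high stands before the tins, dividers 16 mm high between them; there are 40 mm between tins and 35 mm from an outer tin to the side wall
- cover_rear (a joint): rear leaf of the rack's bifold cover, hinged to the rack's back; 0 = cover shut, 1.25 = the most, rad. Shut, the leaves (grey sheet, each 70 mm deep, 6 mm thick, 336 mm wide) form a shallow roof over the tins; at 1.25 they are flat against each other, standing square to the shelf, 65 mm behind the tins' axes. Stiff hinges: it stays where left; pushing takes 5 N at first, then less
- cover_front (a joint): front leaf of the cover, hinged to the rear leaf at the ridge; always twice cover_rear; 0 = shut, 2.5 = flat against the rear leaf, rad
- cover_edge (a point): middle of the aluminium bar (14 mm thick, 336 mm long along the rack's y) on the cover's front edge. Pushed, it slides straight up the 25 degree slope along the tops of the side walls to the rear hinge, while the ridge between the leaves rises. The bar's axis runs 22 mm above the plane of the tins' lids, measured square to the shelf
- cover_hinge_line (a point): middle of the cover's rear hinge, fixed to the rack; the edge bar's axis comes within 5 mm of it when the cover is folded flat
- slat_crate: slatted wooden crate for full tins, fixed to the bench, 252 mm (x) by 186 mm (y), 48 mm high; origin under its middle, inside 238 x 172 mm with a 12 mm square post in each corner, floor 4 mm thick
- seed_tray: black plastic seed tray for empty tins, fixed to the bench, 252 mm (x) by 192 mm (y) over the rim, 46 mm high; origin under its middle, inside 230 x 170 mm, floor 3 mm thick
- tin_a_mid (a point): middle (half-way up, on the axis) of one of three closed tins that look the same: aluminium, paper band, screw lid, 54 mm across, 76 mm high; z runs along its axis to the lid. Full ones weigh 255 to 345 g, empty ones 44 to 60 g; which are full, and how many, must be felt
- tin_b_mid (a point): middle (half-way up, on the axis) of one of three closed tins that look the same: aluminium, paper band, screw lid, 54 mm across, 76 mm high; z runs along its axis to the lid. Full ones weigh 255 to 345 g, empty ones 44 to 60 g; which are full, and how many, must be felt
- tin_c_mid (a point): middle (half-way up, on the axis) of one of three closed tins that look the same: aluminium, paper band, screw lid, 54 mm across, 76 mm high; z runs along its axis to the lid. Full ones weigh 255 to 345 g, empty ones 44 to 60 g; which are full, and how many, must be felt
- seed_jar_1_mid (a point): bystander, to be left alone: small glass seed jar, 52 mm across, 69 mm high; point on its axis half-way up
- seed_jar_3_mid (a point): bystander, to be left alone: small glass seed jar, 52 mm across, 69 mm high; point on its axis half-way up
- pot_3_mid (a point): bystander, to be left alone: small plant pot, 68 mm across, 58 mm high; point on its axis half-way up
- pencil_tin_mid (a point): bystander, to be left alone: tin of pencils, 111 x 129 x 159 mm over the pencils; point on its axis 50 mm up
- dibber_mid (a point): bystander, to be left alone: pointed wooden dibber lying flat, 158 mm long, 28 mm thick; its middle

How it is judged:
By the outcome, as a careful person would: the job done as asked, in the order asked, and still so for the second after the job is handed in, with the robot touching nothing.
It also fails if it takes over 72 s, if anything falls off the work surface, if the arm or the gripper's body presses on something with over 40 N, if the wrist force passes 120 N, or if a joint passes its speed limit or range.

## Working session

There is one attempt and no reset: what is moved stays moved. The work goes in short steps, each a Python script; the robot and the scene stay as the last script left them, time stands still between calls to the robot, and variables do not carry over. Pictures are saved under pics/ and viewed, and the job is handed in when it is done.

```bash
ls; mkdir -p pics
python3 - <<'E'
from cell import bot
import cv2, numpy as np
for n in ["scene","top"]:
    im=bot.camera(n); cv2.imwrite(f"pics/{n}0.png",im[:,:,::-1])
    c=bot.calibration(n); print(n,c["mtx"],c["k1"],np.round(c["extrinsics"],4))
    for t in ["tin_rack","cover_edge","cover_front","cover_rear","slat_crate","seed_tray","tin_a_mid","seed_jar_1_mid","pot_3_mid","pencil_tin_mid","dibber_mid"]:
        print(t,[(np.round(d["bbox"],1).tolist(),round(d["confidence"],2)) for d in bot.search_frame(n,t)][:4])
print(bot.read_clock(),bot.grip_depth)
E
```

```text
pics
scene [[361.72061961   0.         259.84314044]
 [  0.         361.72061961 189.8446643 ]
 [  0.           0.           1.        ]] -0.1042342987175916 [[-8.4240e-01 -5.3880e-01 -4.0000e-04  4.3130e-01]
 [-3.2620e-01  5.1050e-01 -7.9570e-01  2.6520e-01]
 [ 4.2890e-01 -6.7020e-01 -6.0580e-01  1.1192e+00]
 [ 0.0000e+00  0.0000e+00  0.0000e+00  1.0000e+00]]
tin_rack [([197.6, 153.2, 85.1, 91.6], 0.87), ([297.5, 200.0, 15.9, 19.6], 0.74), ([277.4, 144.6, 59.4, 48.9], 0.16)]
cover_edge [([229.9, 158.7, 53.6, 65.6], 0.84), ([194.7, 153.8, 89.7, 93.1], 0.56)]
cover_front [([225.9, 161.7, 53.6, 60.4], 0.68)]
cover_rear [([206.2, 152.3, 76.1, 74.0], 0.85), ([195.4, 155.1, 88.3, 90.3], 0.51)]
slat_crate [([157.8, 236.7, 102.4, 78.1], 0.66)]
seed_tray [([278.3, 144.5, 58.1, 47.3], 0.87), ([192.0, 150.9, 91.6, 96.7], 0.46)]
tin_a_mid []
seed_jar_1_mid [([298.6, 200.0, 13.4, 21.8], 0.83)]
pot_3_mid [([278.2, 214.3, 25.5, 24.6], 0.88), ([208.2, 153.2, 74.9, 73.1], 0.71)]
pencil_tin_mid [([254.6, 129.1, 24.4, 29.2], 0.74)]
dibber_mid [([311.0, 195.8, 17.4, 6.8], 0.6)]
top [[372.31153341   0. 
[... 181 characters left out ...]
9.9700e-01  1.2900e-02 -7.5900e-02  5.2560e-01]
 [ 7.5900e-02 -1.2000e-03 -9.9710e-01  1.1717e+00]
 [ 0.0000e+00  0.0000e+00  0.0000e+00  1.0000e+00]]
tin_rack [([190.3, 122.2, 120.3, 77.5], 0.89)]
cover_edge [([192.2, 166.2, 122.0, 28.6], 0.88)]
cover_front [([196.1, 164.8, 113.3, 29.6], 0.68)]
cover_rear [([193.9, 142.0, 116.3, 52.8], 0.81)]
slat_crate [([117.6, 152.6, 70.9, 87.0], 0.77)]
seed_tray [([334.9, 149.3, 68.8, 88.7], 0.95), ([190.0, 124.8, 123.3, 75.0], 0.49)]
tin_a_mid []
seed_jar_1_mid [([276.3, 224.0, 18.0, 16.1], 0.65)]
pot_3_mid [([236.6, 219.9, 24.4, 23.7], 0.82)]
pencil_tin_mid [([348.9, 113.8, 40.3, 27.0], 0.74)]
dibber_mid [([300.0, 224.1, 44.5, 24.8], 0.63)]
1.2 0.0187
```

Run:
```python
import cv2
t=cv2.imread("pics/top0.png")
c=t[105:255,105:415]
cv2.imwrite("pics/top0c.png",cv2.resize(c,None,fx=2.58,fy=2.58,interpolation=cv2.INTER_CUBIC))
s=cv2.imread("pics/scene0.png")[120:330,130:350]
cv2.imwrite("pics/scene0c.png",cv2.resize(s,None,fx=2.8,fy=2.8,interpolation=cv2.INTER_CUBIC))
```

```text
(no output)
```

View pics/top0c.png

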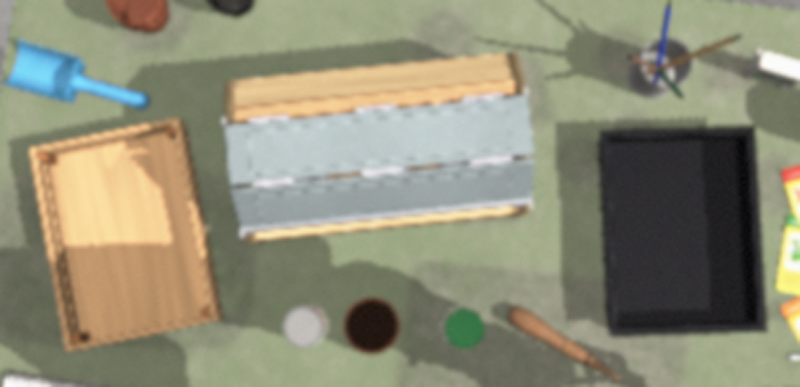

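View pics/scene0c.png

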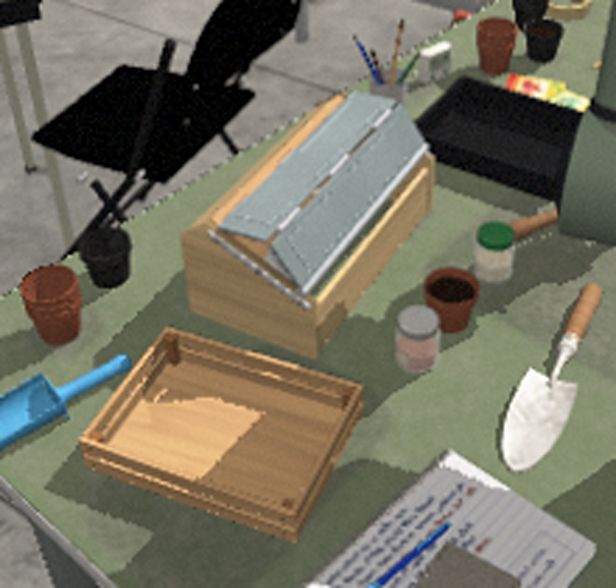

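View pics/top0.png

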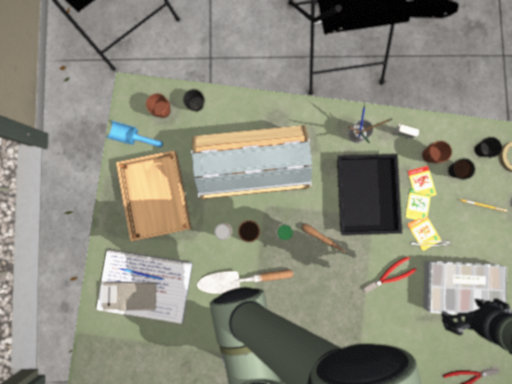

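Run:
```python
import cv2
s=cv2.imread("pics/scene0.png")[148:250,190:292]
cv2.imwrite("pics/scene0d.png",cv2.resize(s,None,fx=5.8,fy=5.8,interpolation=cv2.INTER_CUBIC))
t=cv2.imread("pics/top0.png")[115:210,185:317]
cv2.imwrite("pics/top0d.png",cv2.resize(t,None,fx=6,fy=6,interpolation=cv2.INTER_CUBIC))
```

```text
(no output)
```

View pics/scene0d.png

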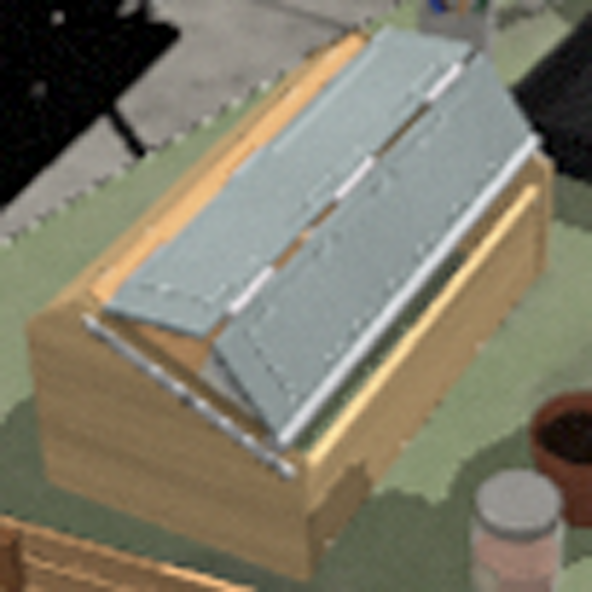

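View pics/top0d.png

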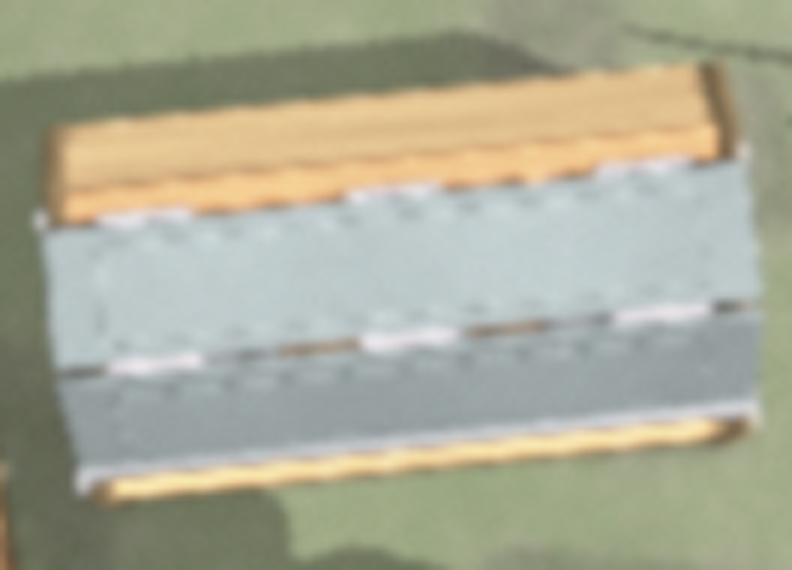

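```bash
cat > h.py <<'E'
import numpy as np, cv2
from cell import bot
def proj(name,P):
    c=bot.calibration(name);E=np.array(c["extrinsics"]);P=np.atleast_2d(P)
    q=P@E[:3,:3].T+E[:3,3]; s=q[:,:2]/q[:,2:]; r2=(s**2).sum(1,keepdims=True)
    s=s*(1+c["k1"]*r2); M=np.array(c["mtx"]); return s@np.diag([M[0,0],M[1,1]])+M[:2,2]
def ray(name,uv):
    c=bot.calibration(name);E=np.array(c["extrinsics"])
    s=cv2.undistortPoints(np.array([[uv]],float),np.array(c["mtx"]),np.array([c["k1"],0,0,0.]))[0,0]
    R=E[:3,:3];return -R.T@E[:3,3],R.T@np.array([s[0],s[1],1.])
def onplane(name,uv,z):
    o,d=ray(name,uv);return o+d*(z-o[2])/d[2]
def tri(us,ut):
    o1,d1=ray("scene",us);o2,d2=ray("top",ut)
    t=np.linalg.lstsq(np.c_[d1,-d2],o2-o1,rcond=None)[0]
    a,b=o1+t[0]*d1,o2+t[1]*d2
    return (a+b)/2,np.linalg.norm(a-b)
E
python3 - <<'E'
from h import *
S=lambda a,b:(190+a/5.8,148+b/5.8)
T=lambda a,b:(185+a/6,115+b/6)
for n,s,t in [("barN",(285,438),(83,478)),("barF",(535,138),(758,408)),("hinN",(103,306),(45,222)),("hinF",(372,30),(745,152)),("ridN",(207,335),(60,372)),("ridF",(478,48),(755,305)),("frontcornN",(305,462),(98,495))]:
    p,e=tri(S(*s),T(*t));print(n,p.round(4),round(e,4))
p=onplane("scene",S(308,580),0);print("front bottom near",p)
p=onplane("scene",S(45,478),0);print("back bottom near",p)
# crate, tray rims
C=lambda a,b:(105+a/2.58,105+b/2.58)
for n,z,pts in [("crate",.048,[(30,150),(180,119),(218,318),(68,349)]),("tray",.046,[(601,131),(752,128),(766,328),(610,333)])]:
    q=np.array([onplane("top",C(*p),z) for p in pts]);print(n,q[:,:2].round(3).tolist(),q.mean(0).round(4))
    print(np.linalg.norm(np.roll(q,-1,0)-q,axis=1).round(4),np.arctan2(*(q[0]-q[3])[1::-1]), np.arctan2(*(q[1]-q[2])[1::-1]))
for n,z,uv in [("jar3",.069,(305,325)),("pot",.058,(371,326)),("jar1",.069,(465,328)),("dib tip",.014,(625,378)),("dib end",.014,(512,312)),("pencil",.1,(660,68))]:
    print(n,onplane("top",C(*uv),z).round(3))
E
```

```text
barN [0.4857 0.1638 0.104 ] 0.0
barF [ 0.5175 -0.1713  0.0989] 0.0022
hinN [0.6041 0.1732 0.1529] 0.0044
hinF [ 0.638  -0.1599  0.1488] 0.0043
ridN [0.5334 0.1664 0.1583] 0.0
ridF [ 0.5602 -0.1626  0.1596] 0.0016
frontcornN [0.4773 0.1586 0.0862] 0.0013
front bottom near [0.47299405 0.1652611  0.        ]
back bottom near [0.65698799 0.18239347 0.        ]
crate [[0.591, 0.431], [0.626, 0.248], [0.385, 0.201], [0.35, 0.382]] [0.4878 0.3155 0.048 ]
[0.1867 0.2464 0.1837 0.2462] 0.20185436368113394 0.18992450363497831
tray [[0.605, -0.266], [0.607, -0.451], [0.364, -0.458], [0.36, -0.27]] [ 0.484  -0.3614  0.046 ]
[0.1855 0.2434 0.1888 0.2451] 0.01470173705559024 0.028386425648779485
jar3 [0.376 0.095 0.069]
pot [0.373 0.018 0.058]
jar1 [ 0.37  -0.093  0.069]
dib tip [ 0.303 -0.294  0.014]
dib end [ 0.386 -0.156  0.014]
pencil [ 0.671 -0.325  0.1  ]
```

```bash
python3 - <<'E'
from h import *
S=lambda a,b:(190+a/5.8,148+b/5.8)
T=lambda a,b:(185+a/6,115+b/6)
for s,t in [((314,462),(108,494)),((535,190),(735,432)),((310,450),(108,484)),((535,183),(735,422))]:
    p,e=tri(S(*s),T(*t));print(p.round(4),round(e,4))
print(bot.read_tool_rot(),bot.read_gripper_width(),bot.read_ft_force())
E
python3 - <<'E'
import cv2
s=cv2.imread("pics/scene0.png")[165:235,230:292]
cv2.imwrite("pics/scene0e.png",cv2.resize(s,None,fx=8.5,fy=8.5,interpolation=cv2.INTER_LANCZOS4))
E
```

```text
[0.4767 0.1533 0.0825] 0.0041
[ 0.5095 -0.1636  0.0639] 0.0059
[0.4809 0.1521 0.0887] 0.0055
[ 0.5124 -0.1641  0.0683] 0.0016
[ 0.57612449 -0.57610844  0.40998566 -0.40998951] 1.0006633006751007 [ 0.46779017  0.57612708 -0.34527501]
```

View pics/scene0e.png

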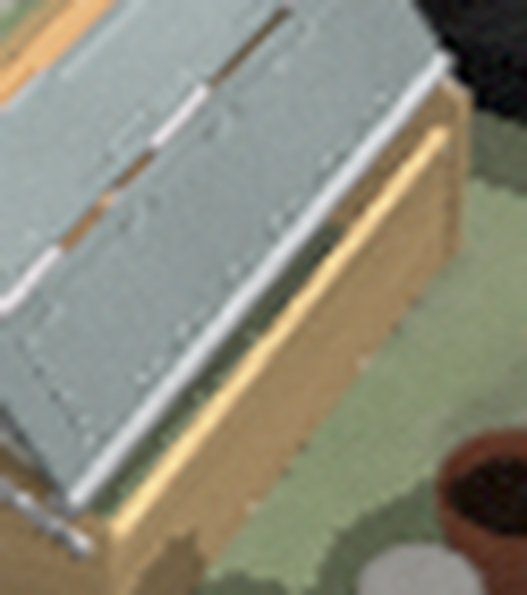

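```bash
cat >> h.py <<'E'
from scipy.spatial.transform import Rotation as Rn
YAW=0.095
ex=np.array([np.cos(YAW),np.sin(YAW),0]);ey=np.array([-np.sin(YAW),np.cos(YAW),0]);ez=np.array([0,0,1.])
al=np.radians(25);sv=np.cos(al)*ex+np.sin(al)*ez;nv=-np.sin(al)*ex+np.cos(al)*ez
B=np.array([.501,-.0038,.0985])
def quat(jaw,app):
    jaw=np.array(jaw,float);app=np.array(app,float);app/=np.linalg.norm(app)
    jaw-=app*(jaw@app);jaw/=np.linalg.norm(jaw)
    q=Rn.from_matrix(np.c_[jaw,app,np.cross(jaw,app)]).as_quat();return np.r_[q[3],q[:3]]
E
python3 - <<'E'
from h import *
f=np.radians(30);a=np.sin(f)*sv-np.cos(f)*nv
tip=B-.047*ey-.0136*sv-.0125*nv
print(tip)
for sg in (1,-1):
    q=quat(sg*ey,a)
    for d,l in ((-.05,.03),(-.008,0),(.145,0)):
        j=bot.solve_ik(tip+d*sv+l*nv,q); print(sg,d,None if j is None else np.round(j,3))
E
```

```text
[ 0.49844699 -0.05125616  0.08142354]
1 -0.05 None
1 -0.008 None
1 0.145 [-0.353  0.375 -1.124 -0.838  0.363 -0.269]
-1 -0.05 None
-1 -0.008 None
-1 0.145 [-0.353  0.375 -1.124 -0.838  0.363  2.872]
```

Run:
```python
from h import *
tip=B-.047*ey-.0136*sv-.0125*nv
for deg in (-25,-10,0,5,10,15,20,25):
  f=np.radians(deg);a=np.sin(f)*sv-np.cos(f)*nv
  for jn,jv in (("y",ey),("s",np.cross(a,ey))):
    q=quat(jv,a);o=[]
    for d,l in ((-.05,.03),(-.008,0),(.06,0),(.145,0)):
        j=bot.solve_ik(tip+d*sv+l*nv,q); o.append(None if j is None else np.round(j,2).tolist())
    print(deg,jn,o)
```

```text
-25 y [[-0.29, 0.3, -0.66, 0.62, 0.0, -0.39], [-0.25, 0.39, -0.54, 0.64, 0.0, -0.35], [-0.22, 0.45, -0.35, 0.77, 0.0, -0.31], [-0.18, 0.54, -0.09, 0.94, 0.0, -0.27]]
-25 s [[-0.29, 0.3, -0.66, 0.62, 0.0, 1.18], [-0.25, 0.39, -0.54, 0.64, 0.0, 1.22], [-0.22, 0.45, -0.35, 0.77, 0.0, 1.26], [-0.18, 0.54, -0.09, 0.94, 0.0, 1.3]]
-10 y [[-0.38, 0.16, -0.91, 0.27, 0.12, -0.46], [-0.32, 0.25, -0.81, 0.27, 0.1, -0.4], [-0.27, 0.3, -0.64, 0.39, 0.09, -0.35], [-0.22, 0.37, -0.41, 0.54, 0.08, -0.3]]
-10 s [[-0.38, 0.16, -0.91, 0.27, 0.12, 1.11], [-0.32, 0.25, -0.81, 0.27, 0.1, 1.17], [-0.27, 0.3, -0.64, 0.39, 0.09, 1.22], [-0.22, 0.37, -0.41, 0.54, 0.08, 1.27]]
0 y [[-0.45, 0.1, -1.08, 0.01, 0.22, -0.5], [-0.38, 0.2, -0.99, -0.01, 0.19, -0.43], [-0.31, 0.23, -0.82, 0.11, 0.17, -0.37], [-0.25, 0.29, -0.61, 0.26, 0.14, -0.31]]
0 s [[-0.45, 0.1, -1.08, 0.01, 0.22, 1.07], [-0.38, 0.2, -0.99, -0.01, 0.19, 1.14], [-0.31, 0.23, -0.82, 0.11, 0.17, 1.2], [-0.25, 0.29, -0.61, 0.26, 0.14, 1.26]]
5 y [[-0.49, 0.1, -1.16, -0.14, 0.28, -0.52], [-0.41, 0.2, -1.07, -0.17, 0.24, -0.44], [-0.33, 0.22, -0.91, -0.
[... 526 characters left out ...]
 0.25, -0.79, -0.05, 0.21, 1.26]]
15 y [None, [-0.48, 0.26, -1.24, -0.55, 0.36, -0.46], [-0.38, 0.24, -1.09, -0.39, 0.3, -0.38], [-0.3, 0.25, -0.88, -0.22, 0.25, -0.31]]
15 s [None, [-0.48, 0.26, -1.24, -0.55, 0.36, 1.11], [-0.38, 0.24, -1.09, -0.39, 0.3, 1.19], [-0.3, 0.25, -0.88, -0.22, 0.25, 1.26]]
20 y [None, None, [-0.41, 0.28, -1.17, -0.6, 0.35, -0.37], [-0.32, 0.27, -0.97, -0.41, 0.29, -0.3]]
20 s [None, None, [-0.41, 0.28, -1.17, -0.6, 0.35, 1.2], [-0.32, 0.27, -0.97, -0.41, 0.29, 1.27]]
25 y [None, None, [-0.44, 0.36, -1.25, -0.83, 0.4, -0.36], [-0.34, 0.31, -1.05, -0.61, 0.33, -0.29]]
25 s [None, None, [-0.44, 0.36, -1.25, -0.83, 0.4, 1.21], [-0.34, 0.31, -1.05, -0.61, 0.33, 1.28]]
```

```bash
cat >> h.py <<'E'
def pushpose(d,deg,l=0):
    f=np.radians(deg);a=np.sin(f)*sv-np.cos(f)*nv
    p=B-.047*ey+(d-.018*np.cos(f)+.004*np.sin(f))*sv+(l-.018*np.sin(f)-.004*np.cos(f))*nv
    return p,quat(ey,a)
def st(tag=""):
    print(tag,"t",round(bot.read_clock(),2),"p",np.round(bot.read_position(),4),"F",np.round(bot.read_ft_force(),2))
E
python3 - <<'E'
from h import *
bot.set_gripper(0.0)
bot.move_pose(*pushpose(-.05,5,.03)); st("pre")
p,q=pushpose(-.012,5); print(bot.move_linear(p,.15,until_force=8)); st("near")
p,q=pushpose(.02,5); print(bot.move_linear(p,.06,until_force=20)); st("push20")
cv2.imwrite("pics/s1.png",bot.camera("scene")[120:330,130:350,::-1].repeat(2,0).repeat(2,1))
E
```

```text
pre t 3.92 p [ 0.435  -0.0582  0.0925] F [-0.13 -0.55 -0.03]
False
near t 4.39 p [ 0.4804 -0.0528  0.0804] F [-0.18  0.77 -0.08]
False
push20 t 5.08 p [ 0.5108 -0.0502  0.095 ] F [-0.86  1.04  0.28]
```

View pics/s1.png

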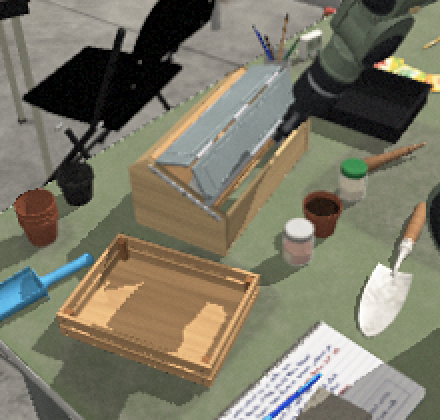

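Run:
```python
from h import *
p,q=pushpose(.06,5); print(bot.move_linear(p,.1,until_force=20)); st("60")
p,q=pushpose(.10,30); print(bot.move_linear(p,.08,rotation=q,until_force=20)); st("100")
p,q=pushpose(.145,30); print(bot.move_linear(p,.06,until_force=20)); st("end")
cv2.imwrite("pics/s2.png",bot.camera("scene")[120:330,130:350,::-1].repeat(2,0).repeat(2,1))
```

```text
False
60 t 5.67 p [ 0.5463 -0.0467  0.1116] F [ 0.13 -0.33 -0.15]
False
100 t 6.75 p [ 0.5879 -0.0425  0.1229] F [-0.25  0.57 -4.06]
True
end t 7.31 p [ 0.6141 -0.0394  0.1337] F [-0.51 -0.22 -0.55]
```

View pics/s2.png

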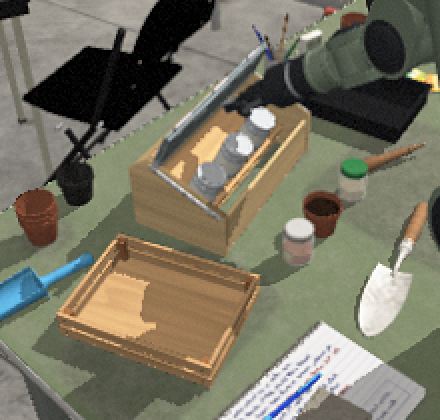

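Run:
```python
from h import *
p0=bot.read_position()
print(bot.move_linear(p0+.012*sv,.03,until_force=25)); st("end2"); print((bot.read_position()-p0)@sv)
f=np.radians(30);a=np.sin(f)*sv-np.cos(f)*nv
bot.move_linear(bot.read_position()-.04*sv+.0*nv,.15)
bot.move_linear(bot.read_position()-.15*a,.3); st()
for n in ("scene","top"):
    im=bot.camera(n);cv2.imwrite(f"pics/{n}3.png",im[:,:,::-1])
    for t in ("tin_a_mid","cover_edge","cover_front"):
        print(n,t,[(np.round(d["bbox"],1).tolist(),round(d["confidence"],2)) for d in bot.search_frame(n,t)][:5])
s=cv2.imread("pics/scene3.png")[138:250,190:302]
cv2.imwrite("pics/scene3d.png",cv2.resize(s,None,fx=5.3,fy=5.3,interpolation=cv2.INTER_CUBIC))
t=cv2.imread("pics/top3.png")[115:210,185:317]
cv2.imwrite("pics/top3d.png",cv2.resize(t,None,fx=6,fy=6,interpolation=cv2.INTER_CUBIC))
```

```text
False
end2 t 8.0 p [ 0.6177 -0.0376  0.1317] F [-16.07  -3.19  -6.36]
0.0025125655312878085Traceback (most recent call last):
  File "<stdin>", line 6, in <module>
cell.PlanningError: the arm cannot follow that straight line within its joint ranges
```

Run:
```python
from h import *
st()
p=bot.read_position()
bot.move_linear(p-.05*sv+.10*nv,.3,rotation=quat(ey,-nv)); st()
bot.move_pose([.30,-.22,.30],quat(ey,[0,0,-1])); st()
for n in ("scene","top"):
    im=bot.camera(n);cv2.imwrite(f"pics/{n}3.png",im[:,:,::-1])
    for t in ("tin_a_mid","cover_edge","cover_front"):
        print(n,t,[(np.round(d["bbox"],1).tolist(),round(d["confidence"],2)) for d in bot.search_frame(n,t)][:5])
s=cv2.imread("pics/scene3.png")[138:250,190:302]
cv2.imwrite("pics/scene3d.png",cv2.resize(s,None,fx=5.3,fy=5.3,interpolation=cv2.INTER_CUBIC))
t=cv2.imread("pics/top3.png")[115:210,185:317]
cv2.imwrite("pics/top3d.png",cv2.resize(t,None,fx=6,fy=6,interpolation=cv2.INTER_CUBIC))
```

```text
t 8.48 p [ 0.5824 -0.0415  0.1151] F [-0.45 -1.75  0.66]
 t 10.0 p [ 0.4951 -0.0497  0.1845] F [ 0.13 -0.69  0.81]
 t 11.07 p [ 0.3001 -0.2196  0.2993] F [-0.35 -0.86 -0.16]
scene tin_a_mid [([235.0, 189.2, 20.3, 19.2], 0.74)]
scene cover_edge [([210.7, 144.6, 51.3, 55.8], 0.92)]
scene cover_front [([206.4, 148.8, 58.0, 52.6], 0.8)]
top tin_a_mid [([246.2, 153.9, 15.8, 25.7], 0.57)]
top cover_edge [([190.1, 148.8, 121.8, 12.5], 0.69)]
top cover_front [([191.4, 148.1, 117.7, 15.5], 0.76), ([233.6, 220.9, 26.8, 23.6], 0.3)]
```

View pics/scene3d.png

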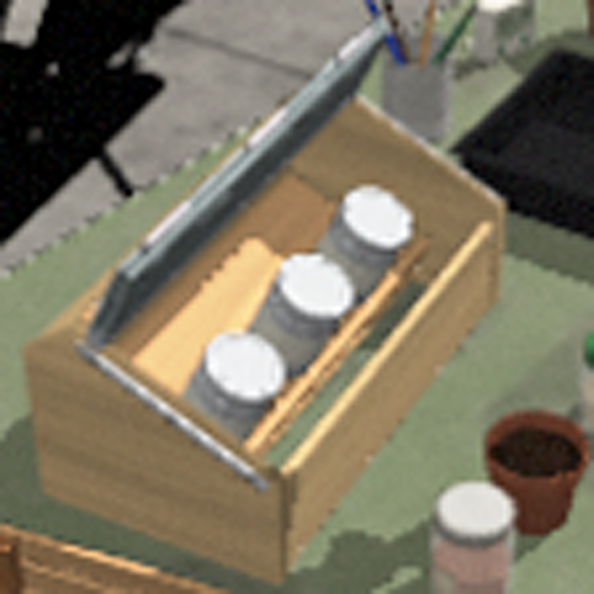

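View pics/top3d.png

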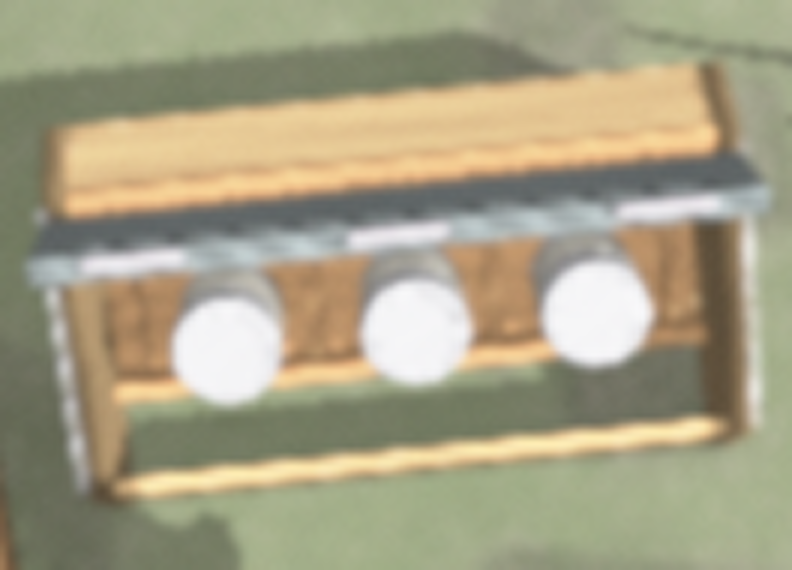

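Run:
```python
from h import *
S=lambda a,b:(190+a/5.3,138+b/5.3)
T=lambda a,b:(185+a/6,115+b/6)
L=[]
for s,t in [((245,367),(227,350)),((316,287),(415,330)),((376,217),(596,313))]:
    p,e=tri(S(*s),T(*t));L.append(p);d=p-B;print(p.round(4),round(e,4),"rel bar s,n,y",np.round([d@sv,d@nv,d@ey],4))
L=np.array(L);d=L[0]-L[2];print(np.arctan2(-d[0],d[1]),np.linalg.norm(d))
```

```text
[0.5491 0.0928 0.0931] 0.0011 rel bar s,n,y [ 0.0494 -0.029   0.0916]
[ 0.5577 -0.0018  0.0932] 0.0016 rel bar s,n,y [ 0.0491 -0.0287 -0.0034]
[ 0.5659 -0.0923  0.094 ] 0.0003 rel bar s,n,y [ 0.049  -0.0279 -0.0942]
0.09031872477342077 0.18580272733217507
```

```bash
cat >> h.py <<'E'
LID=np.array([[0.5491,0.0928,0.0931],[0.5577,-0.0018,0.0932],[0.5659,-0.0923,0.0940]])
E
python3 - <<'E'
from h import *
th=np.linspace(0,2*np.pi,60)
for n,(x0,y0,w,h,f) in {"scene":(190,138,112,112,5.3),"top":(185,115,132,95,6)}.items():
    im=cv2.imread(f"pics/{n}3d.png")
    def dr(P,c):
        q=(proj(n,P)-[x0-.0,y0])*f
        cv2.polylines(im,[np.round(q).astype(int)],False,c,1)
    for l in LID:
        for dep,c in ((0,(0,0,255)),(-.076,(255,0,0))):
            dr(l+dep*nv+.027*(np.outer(np.cos(th),sv)+np.outer(np.sin(th),ey)),c)
    H=np.array([.6247,-.036,.1487])+.03*ey
    dr(np.array([H-.168*ey,H+.168*ey]),(0,255,0)); R=H+.07*nv
    dr(np.array([R-.168*ey,R+.168*ey]),(0,255,255))
    dr(np.array([B-.168*ey,B+.168*ey]),(255,0,255))
    cv2.imwrite(f"pics/{n}3o.png",im)
E
```

```text
(no output)
```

View pics/scene3o.png

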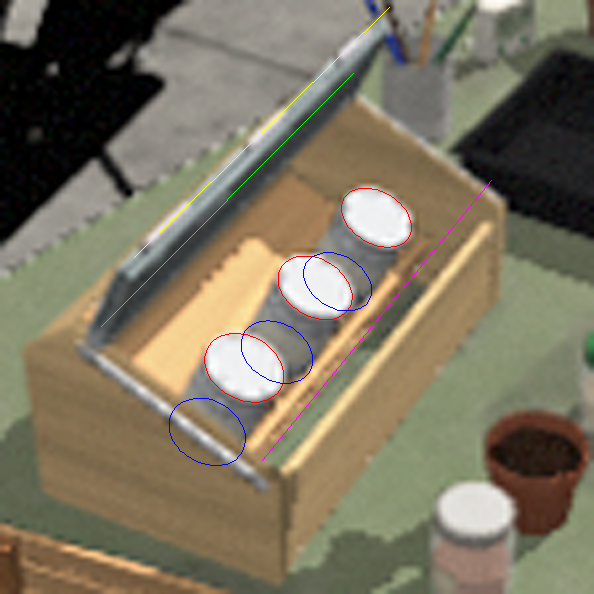

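View pics/top3o.png

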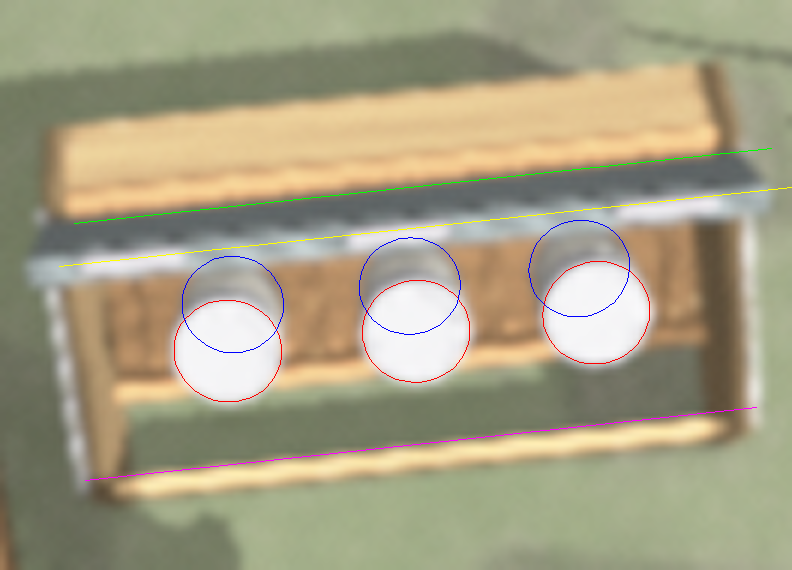

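```bash
cat >> h.py <<'E'
CR=(np.array([.4878,.3155]),.195,.004); TR=(np.array([.484,-.3614]),.02,.003)
def place(box,dx,up=0.):
    c,y,z=box; p=np.r_[c+dx*np.array([np.cos(y),np.sin(y)]),z+.037+up]
    return p,quat([-np.sin(y),np.cos(y),0],[0,0,-1])
QG=quat(ey,-nv)
def force(n=8):
    F=[]
    for _ in range(n):
        F.append(bot.read_ft_force()); bot.wait(.03)
    return np.mean(F,0)
E
python3 - <<'E'
from h import *
r=lambda j:None if j is None else np.round(j,2)
for l in LID:
    for u in (.06,-.039,.1): print("lid",u,r(bot.solve_ik(l+u*nv,QG)))
for b in (CR,TR):
    for dx in (-.07,0,.07):
        for u in (0,.12): print(dx,u,r(bot.solve_ik(*place(b,dx,u))))
c=bot.read_clock();f=force();print(f,bot.read_clock()-c)
E
```

```text
lid 0.06 [ 0.01  0.12 -0.84  0.18  0.04 -0.08]
lid -0.039 [ 0.02  0.36 -0.84 -0.06  0.03 -0.07]
lid 0.1 [ 0.01  0.03 -0.82  0.29  0.04 -0.08]
lid 0.06 [-0.22  0.12 -0.83  0.21  0.13 -0.29]
lid -0.039 [-0.19  0.36 -0.83 -0.04  0.12 -0.26]
lid 0.1 [-0.24  0.03 -0.81  0.32  0.14 -0.3 ]
lid 0.06 [-0.43  0.16 -0.77  0.26  0.21 -0.48]
lid -0.039 [-0.38  0.38 -0.78  0.02  0.19 -0.44]
lid 0.1 [-0.45  0.08 -0.75  0.36  0.22 -0.5 ]
-0.07 0 [ 0.48  0.48 -0.52  0.57  0.    0.29]
-0.07 0.12 [ 0.48  0.33 -0.39  0.86  0.    0.29]
0 0 [ 0.45  0.57 -0.34  0.66  0.    0.25]
0 0.12 [ 0.45  0.44 -0.21  0.92  0.    0.25]
0.07 0 [ 0.42  0.67 -0.15  0.75  0.    0.22]
0.07 0.12 [ 0.42  0.55 -0.02  1.    0.    0.22]
-0.07 0 [-0.85  0.53 -0.43  0.61  0.   -0.87]
-0.07 0.12 [-0.85  0.38 -0.3   0.89  0.   -0.87]
0 0 [-0.76  0.61 -0.28  0.69  0.   -0.78]
0 0.12 [-0.76  0.48 -0.15  0.94  0.   -0.78]
0.07 0 [-0.69  0.69 -0.1   0.77  0.   -0.71]
0.07 0.12 [-0.69  0.58  0.02  1.01  0.   -0.71]
[-0.13610958  0.10457039  0.15549808] 0.26670000000000016
```

```bash
cat >> h.py <<'E'
def pick(k):
    l=LID[k]
    bot.set_gripper(0.8)
    bot.move_pose(l+.06*nv,QG); bot.wait(.15); f0=force()
    hit=bot.move_linear(l-.039*nv,.15,until_force=12); st(f"down hit={hit}")
    bot.set_gripper(0.0,40); w=bot.read_gripper_width()
    bot.move_linear(l+.075*nv,.15); bot.wait(.25); f1=force(12)
    st(f"lifted w={w:.3f}/{bot.read_gripper_width():.3f} dF={np.round(f1-f0,2)}")
    return f1-f0
E
python3 - <<'E'
from h import *
pick(2)
im=bot.camera("scene");cv2.imwrite("pics/s4.png",im[110:320,130:380,::-1].repeat(2,0).repeat(2,1))
E
```

```text
down hit=True t 14.57 p [ 0.578  -0.0914  0.0672] F [-12.27   3.19  20.7 ]
lifted w=0.623/0.618 dF=[ 0.18 -0.42 -2.72] t 16.35 p [ 0.5343 -0.0953  0.1619] F [ 0.74  0.04 -2.86]
```

View pics/s4.png

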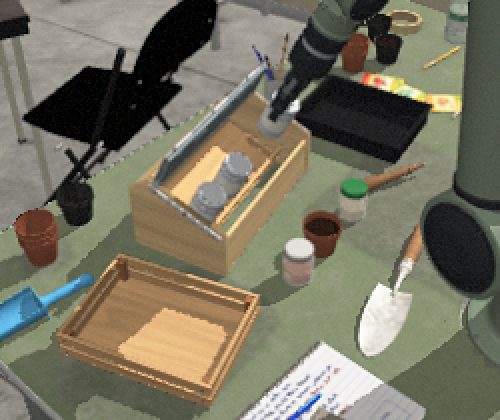

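```bash
cat >> h.py <<'E'
def put(box,dx,dep=.029):
    "dep: lid above TCP distance at grasp"
    bot.move_linear(bot.read_position()+.07*nv,.3)
    e=.039-dep
    p,q=place(box,dx,.11+e); bot.move_pose(p,q); st("above")
    p,q=place(box,dx,.012+e); bot.move_linear(p,.2)
    p,q=place(box,dx,-.012+e); hit=bot.move_linear(p,.025,until_force=3); st(f"set hit={hit} floor err {(bot.read_position()-place(box,dx,e)[0])[2]:.4f}")
E
python3 - <<'E'
from h import *
put(CR,-.07)
im=bot.camera("scene");cv2.imwrite("pics/s5.png",im[110:320,130:380,::-1].repeat(2,0).repeat(2,1))
E
```

```text
above t 18.31 p [0.4195 0.3012 0.1607] F [-0.13 -0.63 -2.12]
set hit=True floor err -0.0063 t 19.66 p [0.419  0.3022 0.0447] F [-0.09  1.67  3.89]
```

View pics/s5.png

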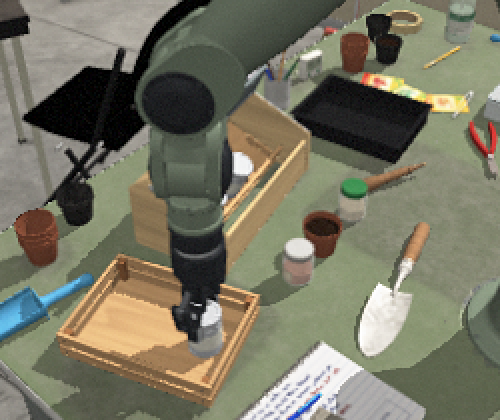

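Run:
```python
from h import *
bot.set_gripper(0.8)
p=bot.read_position(); bot.move_linear(p+np.array([0,0,.1]),.3)
bot.set_gripper(0.9)
l=LID[1]
bot.move_pose(l+.06*nv,QG); bot.wait(.1); f0=force(); print(f0)
hit=bot.move_linear(l-.01*nv,.15,until_force=8); st(f"a {hit}")
hit=bot.move_linear(l-.039*nv,.06,until_force=8); st(f"down hit={hit}")
print((bot.read_position()-l)@np.c_[sv,nv,ey])
for n in ("scene","top"):
    im=bot.camera(n);cv2.imwrite(f"pics/{n}6.png",im[:,:,::-1])
s=cv2.imread("pics/scene6.png")[118:320,150:302]
cv2.imwrite("pics/scene6d.png",cv2.resize(s,None,fx=2.9,fy=2.9,interpolation=cv2.INTER_CUBIC))
t=cv2.imread("pics/top6.png")[115:210,185:317]
cv2.imwrite("pics/top6d.png",cv2.resize(t,None,fx=5,fy=5,interpolation=cv2.INTER_CUBIC))
```

```text
[-0.399129    0.17061873  0.17027731]
a False t 22.96 p [ 0.5616 -0.0013  0.0841] F [-0.4   0.15  0.34]
down hit=False t 23.59 p [ 5.738e-01 -1.000e-04  5.740e-02] F [-0.33  0.82  0.32]
[-0.00046059 -0.03930453  0.00011451]
```

View pics/scene6d.png

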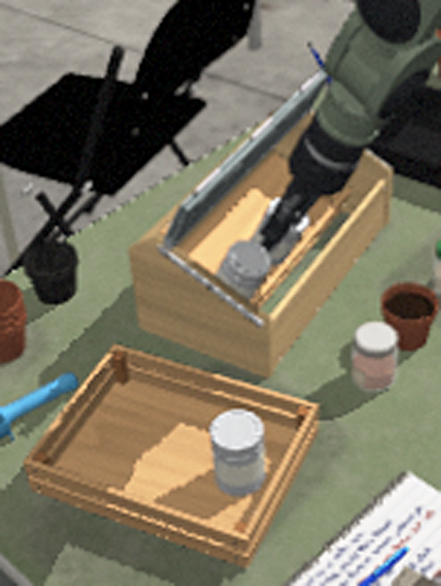

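View pics/top6d.png

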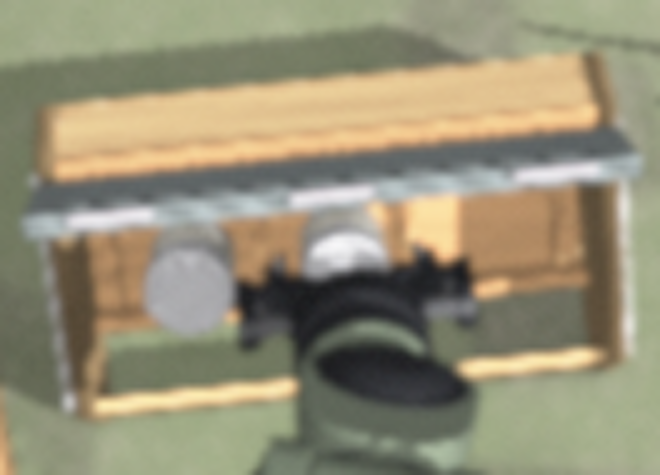

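Run:
```python
from h import *
l=LID[1]
bot.set_gripper(0.0,40); w=bot.read_gripper_width()
bot.move_linear(l+.075*nv,.15); bot.wait(.25); f1=force(12)
st(f"lifted w={w:.3f}/{bot.read_gripper_width():.3f} F={np.round(f1,2)}")
```

```text
lifted w=0.624/0.622 F=[ 0.01  0.16 -2.82] t 25.58 p [ 0.5262 -0.0048  0.1612] F [ 0.06  0.23 -3.4 ]
```

Run:
```python
from h import *
put(CR,.005,.041)
bot.set_gripper(0.9)
p=bot.read_position(); bot.move_linear(p+np.array([0,0,.1]),.3)
l=LID[0]
bot.move_pose(l+.06*nv,QG); bot.wait(.1); f0=force(); print(f0)
im=bot.camera("scene");cv2.imwrite("pics/s7.png",im[110:320,130:380,::-1].repeat(2,0).repeat(2,1))
hit=bot.move_linear(l-.01*nv,.15,until_force=8); st(f"a {hit}")
if not hit:
    hit=bot.move_linear(l-.039*nv,.06,until_force=8); st(f"down hit={hit}")
```

```text
above t 27.23 p [0.4929 0.3155 0.1486] F [ 0.08  0.06 -2.01]
set hit=True floor err -0.0052 t 28.55 p [0.4926 0.3163 0.0338] F [-0.29 -0.14  3.99]
[ 0.21567635 -0.29024798 -0.14474046]
a False t 31.33 p [0.553  0.0932 0.084 ] F [0.03 0.42 0.39]
down hit=True t 31.78 p [0.565  0.0932 0.061 ] F [-0.61 -4.25  4.57]
```

View pics/s7.png

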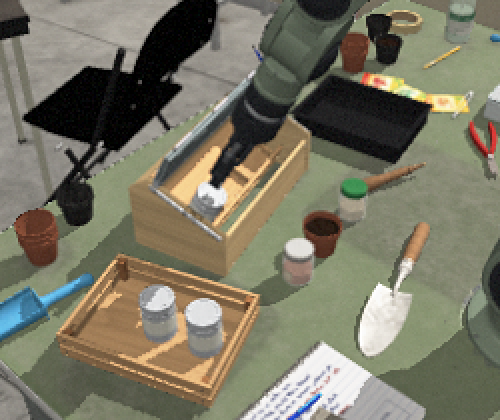

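Run:
```python
from h import *
l=LID[0]
bot.move_linear(bot.read_position()+.002*nv,.1); st()
bot.set_gripper(0.0,40); w=bot.read_gripper_width()
dep=-(bot.read_position()-l)@nv
bot.move_linear(l+.075*nv,.15); bot.wait(.25); f1=force(12)
st(f"lifted dep {dep:.4f} w={w:.3f}/{bot.read_gripper_width():.3f} F={np.round(f1,2)}")
```

```text
t 32.03 p [0.5641 0.0932 0.0625] F [-0.65 -0.25  0.36]
lifted dep 0.0337 w=0.622/0.628 F=[-0.12  0.29 -0.39] t 33.89 p [0.5175 0.0898 0.161 ] F [ 0.27 -1.01 -0.09]
```

Run:
```python
from h import *
put(TR,-.02,.038)
bot.wait(.1)
bot.set_gripper(0.8)
p=bot.read_position(); bot.move_linear(p+np.array([0,0,.12]),.3)
bot.move_pose([.22,-.40,.28],quat(ey,[0,0,-1])); st()
for n in ("scene","top"):
    im=bot.camera(n);cv2.imwrite(f"pics/{n}8.png",im[:,:,::-1])
    for t in ("tin_a_mid","cover_front","seed_jar_1_mid","pot_3_mid","pencil_tin_mid","dibber_mid"):
        print(n,t,[(np.round(d["bbox"],1).tolist(),round(d["confidence"],2)) for d in bot.search_frame(n,t)][:4])
s=cv2.imread("pics/scene8.png")[110:330,130:380]
cv2.imwrite("pics/scene8d.png",cv2.resize(s,None,fx=2.6,fy=2.6,interpolation=cv2.INTER_CUBIC))
t=cv2.imread("pics/top8.png")[105:255,105:415]
cv2.imwrite("pics/top8d.png",cv2.resize(t,None,fx=2.58,fy=2.58,interpolation=cv2.INTER_CUBIC))
```

```text
above t 35.94 p [ 0.4644 -0.3607  0.1511] F [ 0.33  0.05 -0.57]
set hit=True floor err -0.0032 t 37.23 p [ 0.464  -0.3618  0.0378] F [-0.07  0.32  5.84]
 t 39.25 p [ 0.2204 -0.3997  0.279 ] F [ 0.47  1.5  -0.7 ]
scene tin_a_mid [([201.7, 251.4, 17.6, 28.9], 0.67)]
scene cover_front [([207.2, 144.1, 55.8, 58.7], 0.67)]
scene seed_jar_1_mid [([299.7, 196.9, 14.8, 24.0], 0.84), ([195.3, 139.1, 89.7, 112.3], 0.68)]
scene pot_3_mid [([282.0, 217.4, 21.5, 18.4], 0.53), ([194.2, 143.1, 89.4, 102.6], 0.4), ([299.3, 198.5, 13.9, 23.6], 0.24)]
scene pencil_tin_mid [([258.9, 140.8, 15.5, 23.4], 0.62)]
scene dibber_mid [([312.6, 194.6, 13.4, 9.5], 0.66)]
top tin_a_mid [([142.0, 184.9, 23.4, 17.4], 0.77), ([233.3, 218.4, 25.7, 25.1], 0.33)]
top cover_front [([218.7, 148.8, 93.7, 10.8], 0.56)]
top seed_jar_1_mid [([276.9, 223.3, 15.7, 17.0], 0.5), ([142.2, 179.4, 21.7, 22.0], 0.3)]
top pot_3_mid []
top pencil_tin_mid [([349.6, 105.5, 42.8, 37.6], 0.69)]
top dibber_mid [([302.1, 224.3, 42.8, 23.0], 0.86), ([190.8, 146.6, 121.2, 14.5], 0.2)]
```

View pics/scene8d.png

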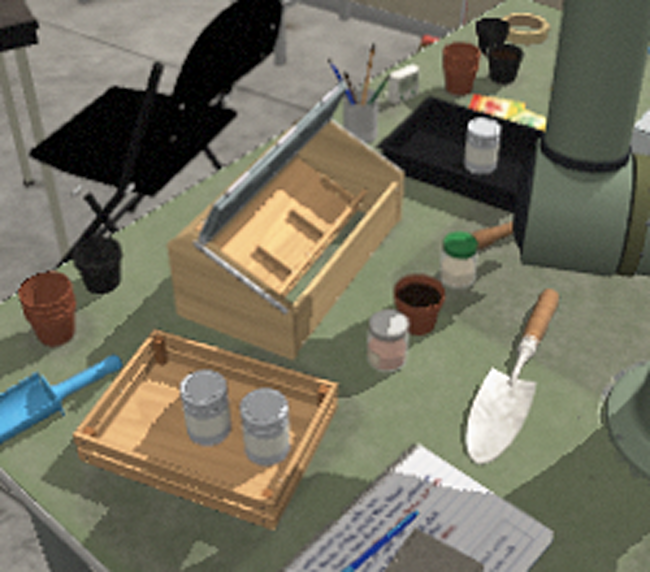

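View pics/top8d.png

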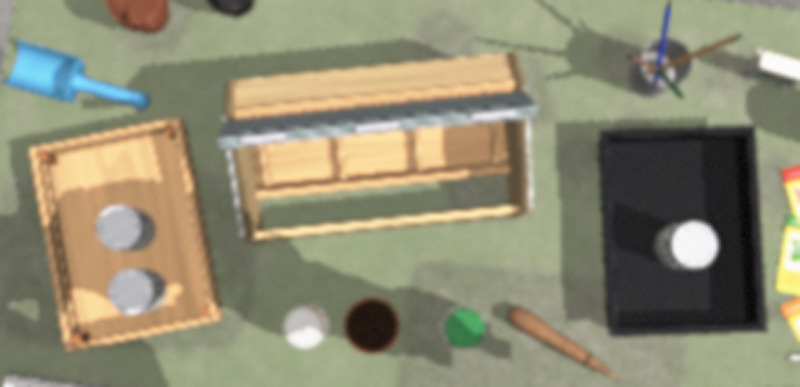

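Run:
```python
import cv2
s=cv2.imread("pics/scene8.png")[138:210,195:270]
cv2.imwrite("pics/scene8e.png",cv2.resize(s,None,fx=8,fy=8,interpolation=cv2.INTER_LANCZOS4))
```

```text
(no output)
```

View pics/scene8e.png

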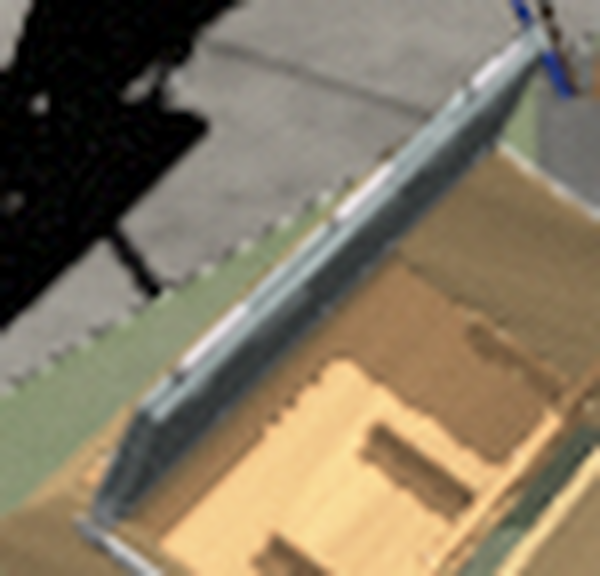

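Run:
```python
from h import *
bot.wait(.3); st(); bot.close_job()
```

```text
t 40.25 p [ 0.22 -0.4   0.28] F [ 0.16 -0.35 -0.72]
the job is handed in; nothing more can be done
```

The job was handed in at about 40 s of the 72 s allowed. The cover is folded back, two full tins are in the slatted crate and the empty one is in the black tray.

- **Cover:** I pushed the edge bar up the slope, about 130 mm, until it stopped firmly at about 17 N. The last pictures show the leaves flat against each other with no visible gap. I judged this from the stop and the pictures, since the hinge angle cannot be read.
- **Tins:** The right tin felt like about 2.7 N and the middle one about 3.0 N, both full. The left tin felt like only about 0.25 N. That is below the roughly 0.45 to 0.6 N expected of an empty tin, by about the sensor's noise, but far from full. Each was lowered until it touched the floor before release, and all three stand upright in the last pictures.
- **Other things:** In the last pictures the jars, pot, dibber and pencil tin stand where they were. The network missed the pot in the last top view, but it is plainly visible there.

**Checks that disagreed:**
- While going down for the right tin, the gripper met an unexplained upward force of about 24 N, roughly 10 mm short of full depth. It met a light touch of about 6 N at the left tin. Both stayed under the 40 N limit, and both grips held.
- The lid heights found from the pictures seem to be about 6 mm too low, judged by where the tins touched down.
- The tin axes came out about 80 mm from the folded bar, against the stated 65 mm. I did not find the cause.

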